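Hold the pressing plate of a sole jig at its balance point

TASK

I want to reset the hinge of the sole-pressing jig while there is no weight leaning on it. Draw the jig's bolt back by its black knob until its end is well clear of the plate's tongue, then take the plate by its bar and swing it up to its balance point, where it stands upright and leans neither way. Do not let it topple over backwards, leave the other things on the bench where they are, and finish while still gripping the bar and holding the plate there, at rest, with the bolt still drawn back.

Things in the scene. Friction and masses are not known exactly. Their poses are not given: they have to be found in the camera images.
- press: The fixed jig: grey base 200 x 350 x 20 mm with a wooden bed, a hinged aluminium plate and, on its -y side, a dark block (top 67 mm above the bench) carrying a sliding bolt. Origin on the bench under the bed's middle; +x points from the plate's bar to its hinge, +y away from the bolt block. The hinge axis runs along y at x = 65 mm, 60 mm above the bench. Place and yaw vary.
- swing (a joint): Angle of the plate: 0 = shut, flat on the bed; grows as the bar swings up and over towards the jig's +x; 1.571 = upright, its balance point (its weight is symmetric about its mid-plane, which holds the hinge axis); 2.3 = fallen open on its stop. Almost no friction: it falls when let go. 0.5 to 0.8 kg; 160 mm wide, 12 mm thick, reaching from 15 to 120 mm from the hinge axis.
- hinge (a point): Middle of the hinge axis, 60 mm above the bench; the axis runs along the jig's y.
- bar_mid (a point): Middle of the plate's grip bar: round steel, 12 mm thick, parallel to the hinge, 175 mm from its axis, in the plate's mid-plane; 60 mm above the bench when shut. Free: 102 mm between its side arms, 49 mm from the bar to the plate's edge; below it is only the bench (the jig's base, 20 mm high, begins 15 mm nearer the hinge).
- plate: The hinged plate with its tongue, grip bar and the bar's two arms. Origin on the middle of the hinge axis; the bar's middle is at -175 mm along its x axis.
- bolt_knob (a point): On the axis of the bolt's upright black round knob (16 mm thick, 50 mm tall), 17 mm below its top, 112 mm above the bench. Drawn along the jig's -y from jig y -142 to -150 mm; it meets the outer keeper at -184 mm. The tongue is free from -161 mm; well clear means beyond -172 mm. The knob stays upright.
- tongue (a point): Middle of the outer end of the plate's tongue, 26 mm wide, 10 mm thick, which sticks out 25 mm from the plate's -y edge (to jig y = -105 mm). At first the bolt's end lies over it and locks the plate.
- bolt_end (a point): Inner end of the loose steel bolt (140 x 16 x 12 mm, along the jig's y, about 110 to 200 g), 56 mm from the knob's axis towards the jig's +y. The bolt slides with 2 mm play under two fixed keepers, their tops 86 mm above the bench.
- jar: Amber glass jar, 60 mm wide, 75 mm high, beside the bolt block. Leave alone. Origin under its centre.
- hammer: Hammer lying on the +y side of the jig. Leave alone. Origin under its middle.
- folder: Blue plastic folder (spatula shape, 190 mm) lying on the robot's side of the jig. Leave alone.
- pot: Steel cup, 72 mm wide, 80 mm high, on the green board. Leave alone.
- spool: Wooden spool, 60 mm wide, 70 mm high, on the green board. Leave alone.
- punches: Dark wooden block 70 x 70 x 45 mm with steel punches, on the green board. Leave alone.
Things that resemble listed ones, but are neither listed nor needed, are in the scene too. Leave any pink look-alike of the part that bears bolt_knob alone.

How it is judged:
By the outcome, as a careful person would: the job done as asked, in the order asked, and still so for the second after the job is handed in, while the arm keeps its last pose, push and grip.
It also fails if it takes over 54 s, if anything falls off the work surface, if the arm or the gripper's body presses on something with over 40 N, if the wrist force passes 120 N, or if a joint passes its speed limit or range.

ROBOT

A 6-joint arm with a two-finger parallel gripper is mounted at the origin on the work surface. World frame = base frame: x ahead of the robot, y to its left, z up, the work surface at z = 0. Lengths are in m, angles in rad, forces in N, time in s.
With the tool pointing down it reaches from about 0.325 to 0.9 m from the base axis. Payload 6.1 kg.
Tool frame: the origin (TCP) lies at the very end of the fingers, on their centre line; the grasp point (between the pads) lies 19 mm behind it (r.tcp_to_grasp is the distance from the TCP to the grasp point, in m); z points along the fingers, y is the direction in which the jaws open and shut (so a half turn about z gives the same grasp; the last joint's range is limited). The gripper opens to 85 mm and grips with 20 to 120 N. Pads are 22 mm wide; open, the fingers measure 114 mm over their backs; the gripper's body (76 mm by 85 mm) begins 54 mm behind the grasp point. The pads swing forward as they close: fully open they stand 13 mm farther back than shut.
Start: joints at [-1.464, 0.22, 1.526, -0, 1.395, -0.126], TCP at [0.144, -0.608, 0.231] pointing down, gripper open.
Joint ranges: [-2.98, 2.98], [-0.91, 2.08], [0.09, 2.57], [-1.24, 4.39], [0.2, 2.65], [-2.68, 2.68]. Speed limits (rad/s): [2.57, 2.57, 3.01, 3.14, 3.14, 3.14].

INTERFACE

Orientations are given as a unit quaternion [x, y, z, w].
In Python, from station import r, vision gives the robot as it stands.
- The arm moves only by the tool arm_command, never from a script. Its argument "deltas" is a list of rows, each a list of 7 numbers: the shift along the tool's x, y, z in m, then the turn, a rotation vector about the tool's x, y, z in degrees, then the opening, from 0 (shut) to 1 (fully open). A call has 1 to 5 rows; each row shifts and turns the pose as measured when the row begins, along the tool's axes as they then stand; what a row does not reach is not made up. A row lasts 1/12 s, in which the tool goes at most 41.7 mm and 7.16 degrees, less where a joint would pass 70% of its speed; a pose out of reach is approached as far as the arm can. A call with a gripper value outside its range is refused whole. The fingers move at their own pace and stop on an object; "squeeze" is the grip in N (left out, the last holds). Time passes only in rows, so rows that do not move let the fingers close. It gives the time, the measured TCP pose, the force and the opening at its end, in the units of the state.
- r.observe(): the state, without advancing time (a new reading comes with each control period).
- vision.capture(name): name is "scene" or "top" or "wrist"; returns a dict with "frame" (480x640x3 uint8, red, green, blue), "camera_matrix" (3x3 intrinsics, pixels), "cam_to_world" (4x4, takes a point from camera to world coordinates); the wrist camera has in their place "mount" (4x4, takes a point from camera to tool coordinates, whose origin is the TCP and whose axes are the flange's). Camera axes: x right, y down, z forward; pixel columns grow to the right and rows downward; lengths in m; the calibration is good to about 2 mm. A picture is of the moment at which its call begins: read the wrist's pose just before it. There is no depth.
- r.hand_in(): hands the job in, once; it reports no verdict.
The state is a dict: "t": time; "joint_pos": joint angles; "qd": joint speeds; "effort": joint torques, N m; "position": TCP position; "eef_rot": TCP orientation; "contact_force": force on the tool from outside, world axes, zero at the start; "ft_torque": the same for the moment, N m; "gripper_width": finger opening in m.
Only numpy, scipy, OpenCV 4.12 (cv2) and the standard library are available. Lean on these libraries where they do the work, as an engineer would, in place of code of your own. Each camera call takes 0.05 s, during which the arm holds its last target.

## Working session

There is one attempt and no reset: what is moved stays moved. The work goes in short steps, Python scripts to look and compute and a tool call to move; the robot and the scene stay as the last step left them, time stands still between calls to the robot, and variables do not carry over. Pictures are saved under pics/ and viewed, and the job is handed in when it is done.

Besides the shell and the picture viewer there is one more tool, called after ">>>" by a JSON object that holds its "method" and its "body", one argument or row to a line. arm_command: Moves the arm, as the interface text tells. Its arguments: {"type":"object","properties":{"deltas":{"type":"array","items":{"type":"array","items":{"type":"number"}}},"squeeze":{"type":"number"}},"required":["deltas"]}

```bash
ls; mkdir -p pics
python3 - <<'E'
from station import r, vision
import cv2, numpy as np
for n in ["scene","top","wrist"]:
    c=vision.capture(n)
    cv2.imwrite(f"pics/{n}0.png",c["frame"][:,:,::-1])
    print(n,c["camera_matrix"].tolist(),np.round(c.get("cam_to_world",c.get("mount")),4).tolist())
print(r.observe()); print(r.tcp_to_grasp)
E
```

```text
pics
scene [[503.4534750855989, 0.0, 315.894406389527], [0.0, 503.4534750855989, 242.7789620010465], [0.0, 0.0, 1.0]] [[0.8777, 0.3137, -0.3624, 0.9887], [0.4792, -0.5908, 0.6491, -0.7717], [-0.0105, -0.7433, -0.6688, 0.9271], [0.0, 0.0, 0.0, 1.0]]
top [[579.48145928254, 0.0, 319.68624290316575], [0.0, 579.48145928254, 247.94423644963084], [0.0, 0.0, 1.0]] [[-0.0042, -0.9886, 0.1505, 0.2823], [-0.9999, 0.0023, -0.0126, 0.0381], [0.0121, -0.1506, -0.9885, 1.6757], [0.0, 0.0, 0.0, 1.0]]
wrist [[428.8526178387904, 0.0, 330.85589337527273], [0.0, 428.8526178387904, 239.37343330414723], [0.0, 0.0, 1.0]] [[-0.0004, -0.9647, -0.2635, 0.0663], [1.0, -0.0003, -0.0004, 0.0], [0.0003, -0.2635, 0.9647, -0.1425], [0.0, 0.0, 0.0, 1.0]]
{'t': 0.15, 'joint_pos': array([-1.46413314e+00,  2.21058570e-01,  1.52734954e+00,  1.13321597e-05,
        1.39468602e+00, -1.26112873e-01]), 'qd': array([-2.75794500e-04, -5.11096397e-04, -3.72339146e-03, -9.83214935e-05,
       -3.34284772e-04,  3.51159449e-04]), 'effort': array([ 1.31819615e-03, -4.97484756e+01, -3.89903033e+01, -1.02596057e-04,
        7.12592213e-03, -1.23763007e-05]), 'position': array([ 0.1441174 , -0.60768361,  0.23044146]), 'eef_rot': array([ 9.93234391e-01,  1.16124418e-01,  1.28781139e-05, -7.50647345e-04]), 'contact_force': array([-0.72633043,  1.02374994, -0.00882802]), 'ft_torque': array([ 0.00696828,  0.02836085, -0.02882719]), 'gripper_width': 0.08559188905085358}
0.0187
```

View pics/scene0.png

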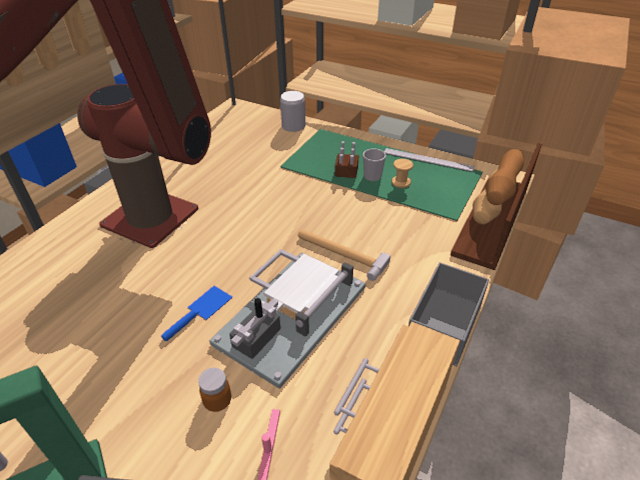

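View pics/top0.png

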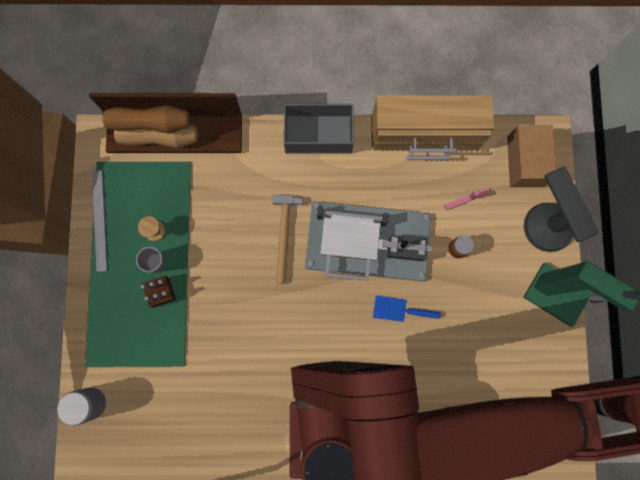

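View pics/wrist0.png

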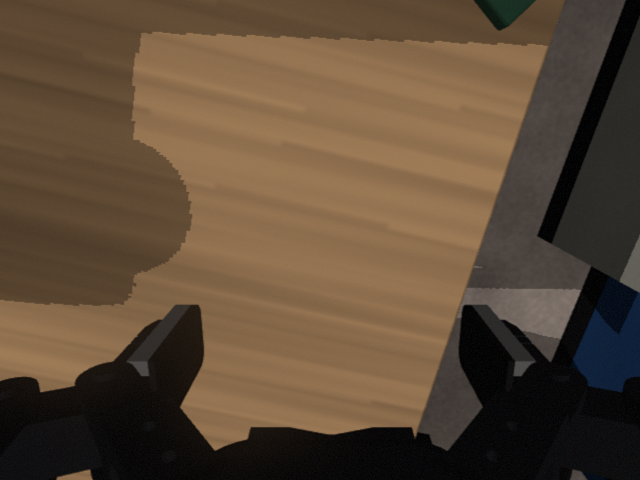

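The press is in view in both fixed cameras: the top view has its base at px (305–430, 203–280), and the knob is near (396,245). Next I'll zoom in.

Run:
```python
import cv2
a=cv2.imread("pics/top0.png")[190:300,290:450]
cv2.imwrite("pics/top0z.png",cv2.resize(a,None,fx=5,fy=5,interpolation=cv2.INTER_CUBIC))
a=cv2.imread("pics/scene0.png")[235:395,200:400]
cv2.imwrite("pics/scene0z.png",cv2.resize(a,None,fx=3.75,fy=3.75,interpolation=cv2.INTER_CUBIC)[:600])
```

```text
(no output)
```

View pics/top0z.png

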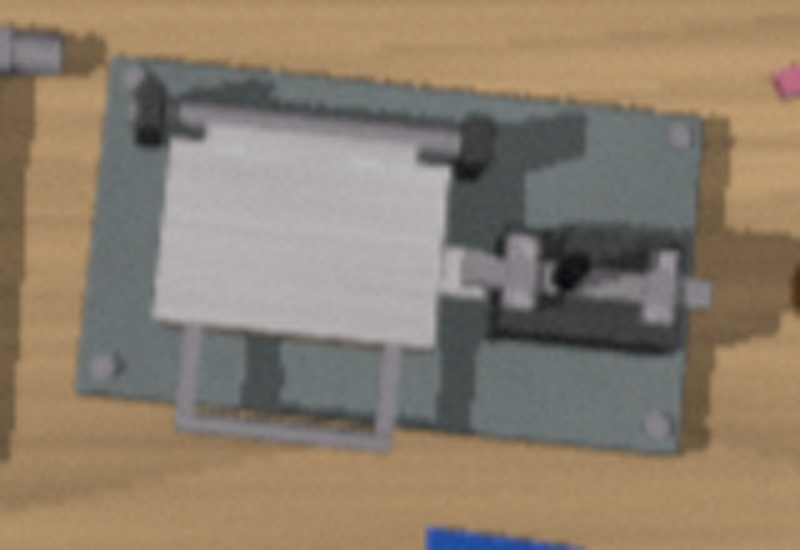

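View pics/scene0z.png

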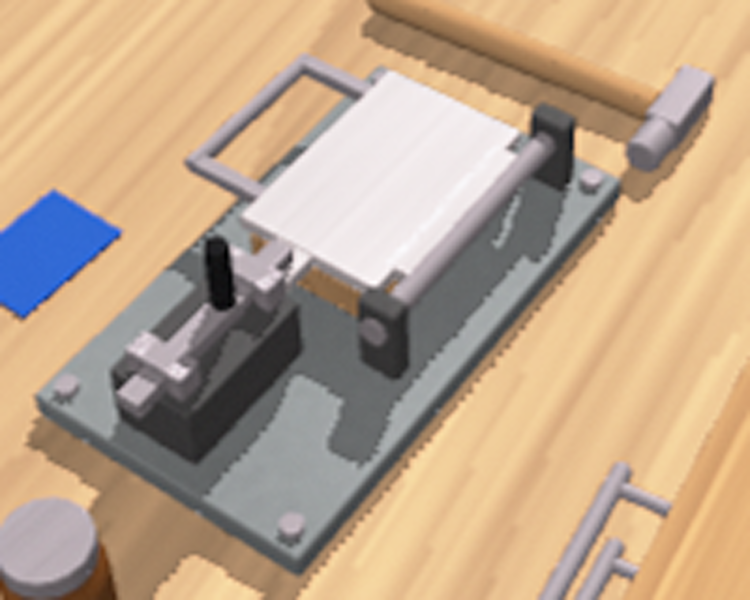

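```bash
cat > h.py <<'E'
import numpy as np, cv2
from station import r, vision
def proj(P,c,T=None):
    M=c["cam_to_world"] if T is None else T
    q=(np.asarray(P)-M[:3,3])@M[:3,:3]; K=c["camera_matrix"]
    return np.c_[q[:,0]/q[:,2]*K[0,0]+K[0,2], q[:,1]/q[:,2]*K[1,1]+K[1,2]]
def j2w(p,P):
    P=np.asarray(P,float); c,s=np.cos(p[2]),np.sin(p[2])
    return np.c_[p[0]+c*P[:,0]-s*P[:,1],p[1]+s*P[:,0]+c*P[:,1],P[:,2]]
E
python3 - <<'E'
from h import *
from scipy.optimize import least_squares
ct=vision.capture("top"); cs=vision.capture("scene")
P=np.array([[-55,80,66],[-55,-80,66],[50,-80,66]])/1e3
t=np.array([[153,320],[436,347],[450,165]])/5+[290-.4,190-.4]
s=np.array([[385,70],[245,220],[385,285]])/3.75+[200-.4,235-.4]
Bt=np.array([[110,57],[702,117],[678,453],[78,392]])/5+[290-.4,190-.4]
Bs=np.array([[622,182],[300,557],[38,400]])/3.75+[200-.4,235-.4]
def base(y0): return np.array([[.105,y0+.35,.02],[.105,y0,.02],[-.095,y0,.02],[-.095,y0+.35,.02]])
kt=np.array([[-.02,0,.129]])
ks=np.array([[217,243]])/3.75+[199.6,234.6]
kb=np.array([[575,268]])/5+[289.6,189.6]
def f(v,full=False):
    p=v[:3]; y0=v[3]; k=np.array([[v[4],v[5],.127]])
    L=[proj(j2w(p,P),ct)-t,proj(j2w(p,P),cs)-s,proj(j2w(p,base(y0)),ct)-Bt,proj(j2w(p,base(y0)[[0,1,2]]),cs)-Bs,proj(j2w(p,k),cs)-ks,proj(j2w(p,k),ct)-kb]
    return L if full else np.concatenate([a.ravel() for a in L])
o=least_squares(f,[.6,0,0,-.2,-.02,-.146],loss="soft_l1")
print(o.x)
for a in f(o.x,True): print(np.round(a,1).tolist())
p=o.x[:3]
print("knob",j2w(p,[[o.x[4],o.x[5],.112]]),"bar",j2w(p,[[-.11,0,.06]]),"hinge",j2w(p,[[.065,0,.06]]))
np.save("pose.npy",o.x)
E
```

```text
[ 0.55858618 -0.0679658  -0.09826236 -0.23033268 -0.01300242 -0.1450349 ]
[[-0.3, -0.1], [-0.1, -0.1], [0.0, -0.3]]
[[1.0, -0.7], [-1.7, -1.3], [-2.1, 0.8]]
[[-0.2, -0.5], [0.5, -1.1], [0.7, -0.5], [-0.5, 0.2]]
[[0.2, -1.7], [0.4, 1.2], [-1.3, -1.0]]
[[-0.3, 0.1]]
[[-0.3, -0.3]]
knob [[ 0.53141794 -0.21102548  0.112     ]] bar [[ 0.44911681 -0.05717432  0.06      ]] hinge [[ 0.62327263 -0.07434258  0.06      ]]
```

The fit agrees across both cameras to about 2 px. The knob comes out at jig y -145 mm (given range -142 to -150) and the base is consistent. I'll write a planner that prints the rows.

```bash
cat > plan.py <<'E'
import sys
from h import *
from scipy.spatial.transform import Rotation as R
def down(yaw_y):  # tool z down, tool y at world angle yaw_y (deg)
    a=np.deg2rad(yaw_y); y=np.array([np.cos(a),np.sin(a),0]); z=np.array([0,0,-1.]); 
    return R.from_matrix(np.c_[np.cross(y,z),y,z])
def plan(tp,tR,g,n=5,vmax=.038,wmax=6.5):
    s=r.observe(); p=s["position"].copy(); Q=R.from_quat(s["eef_rot"])
    d=np.linalg.norm(tp-p); w=np.rad2deg((Q.inv()*tR).magnitude())
    N=max(1,int(np.ceil(max(d/vmax,w/wmax)))); print("rows needed",N,"dist",round(d,4),"ang",round(w,2))
    for i in range(min(n,N)):
        k=N-i
        dt=Q.inv().apply((tp-p)/k); rv=(Q.inv()*tR).as_rotvec(degrees=True)/k
        dt=np.round(dt,4); rv=np.round(rv,1)
        print([*map(float,dt),*map(float,rv),g],",")
        p=p+Q.apply(dt); Q=Q*R.from_rotvec(rv,degrees=True)
def show():
    s=r.observe(); print("t",round(s["t"],2),"p",np.round(s["position"],4),"F",np.round(s["contact_force"],1),"w",round(s["gripper_width"],4),"tz",np.round(R.from_quat(s["eef_rot"]).as_matrix()[:,2],3),"ty",np.round(R.from_quat(s["eef_rot"]).as_matrix()[:,1],3))
def loc(P,pose=None): 
    p=np.load("pose.npy") if pose is None else pose
    return j2w(p,[P])[0]
E
python3 -c "
from plan import *
plan(np.array([.36,-.33,.23]),down(-5.6),1,n=12)
"
```

```text
rows needed 11 dist 0.3518 ang 71.06
[0.0249, -0.0201, 0.0001, -0.0, -0.0, -6.5, 1] ,
[0.027, -0.0171, 0.0001, -0.0, -0.0, -6.5, 1] ,
[0.0288, -0.0139, 0.0001, -0.0, -0.0, -6.5, 1] ,
[0.0302, -0.0106, 0.0001, -0.0, -0.0, -6.4, 1] ,
[0.0312, -0.0071, 0.0001, -0.0, -0.0, -6.5, 1] ,
[0.0318, -0.0036, 0.0001, -0.0, -0.0, -6.4, 1] ,
[0.032, -0.0, 0.0001, -0.0, -0.0, -6.5, 1] ,
[0.0318, 0.0036, 0.0001, -0.0, -0.0, -6.4, 1] ,
[0.0312, 0.0071, 0.0001, -0.0, -0.0, -6.5, 1] ,
[0.0301, 0.0106, 0.0001, -0.0, -0.0, -6.4, 1] ,
[0.0288, 0.0139, 0.0, -0.0, -0.1, -6.5, 1] ,
```

>>> {"method": "arm_command", "body": {
  "deltas": [
    [0.025,-0.02,0,0,0,-6.5,1],
    [0.027,-0.017,0,0,0,-6.5,1],
    [0.029,-0.014,0,0,0,-6.5,1],
    [0.03,-0.011,0,0,0,-6.5,1],
    [0.031,-0.007,0,0,0,-6.5,1]
  ]
}}

```text
t: 0.67
position: [0.2397, -0.4807, 0.2286]
eef_rot: [0.919, 0.395, -0.001, -0.001]
contact_force: [1.4, -0.0, 0.7]
gripper_width: 0.0855
```

>>> {"method": "arm_command", "body": {
  "deltas": [
    [0.032,-0.004,0,0,0,-6.5,1],
    [0.032,0,0,0,0,-6.5,1],
    [0.032,0.004,0,0,0,-6.5,1],
    [0.031,0.007,0,0,0,-6.5,1],
    [0.03,0.011,0,0,0,-6.5,1]
  ]
}}

```text
t: 1.08
position: [0.3378, -0.3446, 0.2283]
eef_rot: [0.762, 0.647, -0.0, -0.001]
contact_force: [1.4, 0.1, 0.3]
gripper_width: 0.0854
```

```bash
python3 -c "
from plan import *
show()
plan(np.array([.5,-.215,.215]),down(-5.6),1,n=12)
"
```

```text
t 1.08 p [ 0.3378 -0.3446  0.2283] F [1.4 0.1 0.3] w 0.0854 tz [-0.001  0.001 -1.   ] ty [ 0.987 -0.163 -0.001]
rows needed 6 dist 0.2081 ang 3.76
[0.0257, 0.0232, 0.0022, -0.0, -0.0, -0.6, 1] ,
[0.0255, 0.0234, 0.0022, -0.0, -0.0, -0.6, 1] ,
[0.0252, 0.0237, 0.0022, -0.0, -0.0, -0.6, 1] ,
[0.025, 0.024, 0.0022, -0.0, -0.0, -0.7, 1] ,
[0.0247, 0.0242, 0.0022, -0.0, -0.0, -0.6, 1] ,
[0.0244, 0.0245, 0.0022, -0.1, -0.0, -0.7, 1] ,
```

>>> {"method": "arm_command", "body": {
  "deltas": [
    [0.026,0.023,0.002,0,0,-0.6,1],
    [0.025,0.023,0.002,0,0,-0.6,1],
    [0.025,0.024,0.002,0,0,-0.6,1],
    [0.025,0.024,0.002,0,0,-0.7,1],
    [0.025,0.024,0.002,0,0,-0.6,1]
  ]
}}

```text
t: 1.5
position: [0.4761, -0.2288, 0.2194]
eef_rot: [0.742, 0.671, -0.0, 0.001]
contact_force: [0.1, -1.2, 0.2]
gripper_width: 0.0855
```

>>> {"method": "arm_command", "body": {
  "deltas": [
    [0.014,0.024,0,0,0,-0.3,1],
    [0,0,0,0,0,0,1],
    [0,0,0,0,0,0,1]
  ]
}}

```text
t: 1.75
position: [0.5064, -0.2106, 0.2186]
eef_rot: [0.737, 0.676, 0.001, 0.001]
contact_force: [-1.2, -0.3, -0.7]
gripper_width: 0.0854
```

```bash
cat > wshot.py <<'E'
from plan import *
def wshot(name,pts=None):
    s=r.observe(); c=vision.capture("wrist"); 
    T=np.eye(4); T[:3,:3]=R.from_quat(s["eef_rot"]).as_matrix(); T[:3,3]=s["position"]
    M=T@c["mount"]; im=c["frame"][:,:,::-1].copy(); 
    if pts is not None:
        for u,v in proj(pts,c,M): cv2.drawMarker(im,(int(round(u)),int(round(v))),(0,0,255),cv2.MARKER_CROSS,9,1)
        print(np.round(proj(pts,c,M),1).tolist())
    cv2.imwrite(f"pics/{name}.png",im); return c,M
E
python3 -c "
from wshot import *
show(); p=np.load('pose.npy')
J=[[p[4],p[5],.129],[-.055,80e-3,.066],[-.055,-.08,.066],[.05,-.08,.066],[-.11,0,.06],[p[4]-.0,-.105,.065]]
wshot('w1',j2w(p,J))
"
```

```text
t 1.75 p [ 0.5064 -0.2106  0.2186] F [-1.2 -0.3 -0.7] w 0.0854 tz [ 0.002  0.    -1.   ] ty [ 0.996 -0.087  0.002]
[[375.6, 241.9], [305.4, -172.0], [306.5, 121.3], [464.6, 123.1], [218.9, -11.8], [368.3, 160.1]]
```

View pics/w1.png

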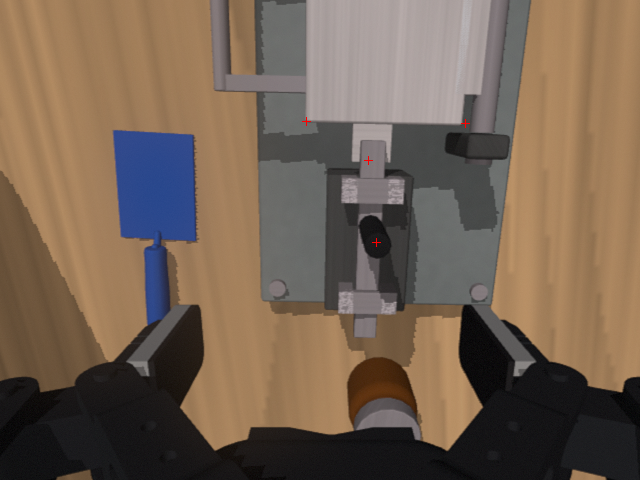

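The wrist image confirms the fit: knob top at (377,242) against the predicted (376,242), and plate corners match at (306,121) and (465,123). I'll move over the knob and descend.

```bash
python3 -c "
from plan import *
p=np.load('pose.npy'); k=loc([p[4],p[5],.18]);print(k)
plan(k,down(-5.63),1,n=12)
k[2]=.095
"
```

```text
[ 0.53141794 -0.21102548  0.18      ]
rows needed 2 dist 0.0461 ang 0.62
[0.001, 0.0125, 0.0193, 0.1, -0.0, 0.3, 1] ,
[0.001, 0.0126, 0.0194, 0.0, -0.0, 0.3, 1] ,
```

>>> {"method": "arm_command", "body": {
  "deltas": [
    [0.001,0.0125,0.01,0.1,0,0.3,1],
    [0.001,0.0126,0.01,0,0,0.3,1],
    [0,0,0.01,0,0,0,0.6],
    [0,0,0,0,0,0,0.6]
  ]
}}

```text
t: 2.13
position: [0.5294, -0.2142, 0.1885]
eef_rot: [0.742, 0.67, -0.0, 0.001]
contact_force: [-1.3, 0.5, -0.9]
gripper_width: 0.0638
```

```bash
python3 -c "
from wshot import *
show(); p=np.load('pose.npy'); k=loc([p[4],p[5],.094])
plan(k,down(-5.63),.6,n=12,vmax=.025)
wshot('w2',j2w(p,[[p[4],p[5],.129],[p[4],p[5],.087]]))
"
```

```text
t 2.13 p [ 0.5294 -0.2142  0.1885] F [-1.3  0.5 -0.9] w 0.0638 tz [ 0.    -0.002 -1.   ] ty [ 0.995 -0.102  0.001]
rows needed 4 dist 0.0946 ang 0.25
[0.0009, 0.0004, 0.0236, 0.0, 0.0, -0.1, 0.6] ,
[0.0009, 0.0004, 0.0236, 0.0, 0.0, -0.0, 0.6] ,
[0.0008, 0.0004, 0.0237, 0.0, 0.0, -0.1, 0.6] ,
[0.0009, 0.0004, 0.0236, 0.0, 0.1, -0.0, 0.6] ,
[[334.7, 254.9], [334.1, 233.5]]
```

View pics/w2.png

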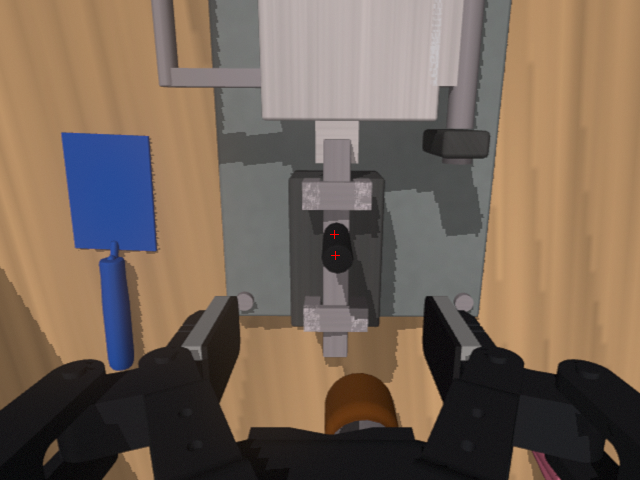

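The knob top is at (338,256), predicted (335,255), so it sits centred between the jaws. Now I'll go down and close.

>>> {"method": "arm_command", "body": {
  "deltas": [
    [0.001,0.0005,0.0235,0,0,0,0.6],
    [0.001,0.0005,0.0235,0,0,0,0.6],
    [0.001,0.0005,0.0235,0,0,0,0.6],
    [0.0005,0.0005,0.018,0,0,0,0.6],
    [0,0,0.003,0,0,0,0.6]
  ]
}}

```text
t: 2.6
position: [0.531, -0.2165, 0.1012]
eef_rot: [0.744, 0.668, 0.001, 0.006]
contact_force: [-1.2, 0.7, -0.2]
gripper_width: 0.0513
```

```bash
python3 -c "
from plan import *
show(); p=np.load('pose.npy'); k=loc([p[4],p[5],.094])
plan(k,down(-5.63),.6,n=12,vmax=.025)
"
```

```text
t 2.6 p [ 0.531  -0.2165  0.1012] F [-1.2  0.7 -0.2] w 0.0513 tz [ 0.008 -0.008 -1.   ] ty [ 0.994 -0.107  0.009]
rows needed 1 dist 0.009 ang 0.84
[0.0056, -0.0002, 0.0071, 0.5, 0.4, -0.5, 0.6] ,
```

>>> {"method": "arm_command", "body": {
  "deltas": [
    [0.005,0,0.006,0.5,0.4,-0.5,0.6],
    [0.001,0,0.001,0,0,0,0.4],
    [0,0,0,0,0,0,0.4]
  ]
}}

```text
t: 2.85
position: [0.5304, -0.2114, 0.0952]
eef_rot: [0.742, 0.671, 0.0, -0.001]
contact_force: [-0.2, -0.0, 0.5]
gripper_width: 0.034
```

```bash
python3 -c "
from plan import *
show(); p=np.load('pose.npy'); k=loc([p[4],p[5],.094])
plan(k,down(-5.63),.6,n=12,vmax=.025)
"
```

```text
t 2.85 p [ 0.5304 -0.2114  0.0952] F [-0.2 -0.   0.5] w 0.034 tz [-0.001  0.001 -1.   ] ty [ 0.995 -0.1   -0.001]
rows needed 1 dist 0.0016 ang 0.12
[0.0005, 0.001, 0.0012, -0.0, -0.0, -0.1, 0.6] ,
```

>>> {"method": "arm_command", "body": {
  "deltas": [
    [0.0005,0.001,0.001,0,0,0,0],
    [0,0,0,0,0,0,0],
    [0,0,0,0,0,0,0],
    [0,0,0,0,0,0,0],
    [0,0,0,0,0,0,0]
  ],
  "squeeze": 30
}}

```text
t: 3.27
position: [0.5334, -0.212, 0.0979]
eef_rot: [0.741, 0.671, 0.001, 0.002]
contact_force: [0.0, -0.4, -3.4]
gripper_width: 0.0149
```

```bash
python3 -c "
from plan import *
show(); p=np.load('pose.npy'); s=r.observe()['position']
print(j2w([0,0,-p[2]],[s-[p[0],p[1],0]]))
k=loc([p[4],-.180,.0945])
plan(k,down(-5.63),0,n=12,vmax=.007)
"
```

```text
t 3.27 p [ 0.5334 -0.212   0.0979] F [ 0.  -0.4 -3.4] w 0.0149 tz [ 0.004 -0.002 -1.   ] ty [ 0.995 -0.1    0.004]
[[-0.01089868 -0.14583479  0.09792005]]
rows needed 5 dist 0.0344 ang 0.27
[-0.0068, -0.0004, 0.0007, 0.0, 0.0, -0.0, 0] ,
[-0.0068, -0.0004, 0.0007, 0.1, 0.0, -0.0, 0] ,
[-0.0069, -0.0004, 0.0007, 0.0, 0.0, -0.0, 0] ,
[-0.0068, -0.0004, 0.0007, 0.1, 0.0, -0.0, 0] ,
[-0.0069, -0.0005, 0.0007, 0.0, 0.1, -0.1, 0] ,
```

>>> {"method": "arm_command", "body": {
  "deltas": [
    [-0.006,0,0.001,0,0,0,0],
    [-0.006,0,0.001,0,0,0,0],
    [-0.006,0,0.0005,0,0,0,0]
  ]
}}

```text
t: 3.52
position: [0.5321, -0.2297, 0.0959]
eef_rot: [0.741, 0.672, 0.001, 0.002]
contact_force: [0.8, 3.3, 3.2]
gripper_width: 0.0153
```

```bash
cat > jig.py <<'E'
from plan import *
def jig():
    p=np.load('pose.npy'); s=r.observe()['position']; print("jig",np.round(j2w([0,0,-p[2]],[s-[p[0],p[1],0]]),4))
E
python3 -c "
from jig import *
show(); jig()"
```

```text
t 3.52 p [ 0.5321 -0.2297  0.0959] F [0.8 3.3 3.2] w 0.0153 tz [ 0.005 -0.001 -1.   ] ty [ 0.995 -0.098  0.005]
jig [[-0.0105 -0.1636  0.0959]]
```

>>> {"method": "arm_command", "body": {
  "deltas": [
    [-0.006,0,0,0,0,0,0],
    [-0.006,0,0,0,0,0,0],
    [-0.004,0,0,0,0,0,0]
  ]
}}

```text
t: 3.77
position: [0.5303, -0.2486, 0.096]
eef_rot: [0.741, 0.671, 0.001, 0.002]
contact_force: [0.7, 0.2, -0.1]
gripper_width: 0.0153
```

```bash
python3 -c "
from jig import *
show(); jig()"
```

```text
t 3.77 p [ 0.5303 -0.2486  0.096 ] F [ 0.7  0.2 -0.1] w 0.0153 tz [ 0.005 -0.002 -1.   ] ty [ 0.995 -0.098  0.005]
jig [[-0.0104 -0.1825  0.096 ]]
```

>>> {"method": "arm_command", "body": {
  "deltas": [
    [0,0,0,0,0,0,0.5],
    [0,0,0,0,0,0,0.5],
    [0,0,0,0,0,0,0.5],
    [0,0,-0.02,0,0,0,0.6],
    [0,0,-0.03,0,0,0,0.6]
  ]
}}

```text
t: 4.18
position: [0.5257, -0.2483, 0.14]
eef_rot: [0.742, 0.67, -0.001, -0.003]
contact_force: [0.9, -0.9, 1.1]
gripper_width: 0.0511
```

>>> {"method": "arm_command", "body": {
  "deltas": [
    [0,0,-0.025,0,0,0,0.7],
    [0,-0.02,-0.02,0,0,0,0.7],
    [0.01,-0.02,0,0,0,0,0.7],
    [0,0,0,0,0,0,0.7]
  ]
}}

```text
t: 4.52
position: [0.4889, -0.2351, 0.1934]
eef_rot: [0.741, 0.671, 0.0, 0.001]
contact_force: [1.4, 0.1, -0.3]
gripper_width: 0.0597
```

```bash
python3 -c "
from wshot import *; from jig import jig
show();jig(); p=np.load('pose.npy')
wshot('w3',j2w(p,[[p[4],-.172,.129],[p[4],-.105,.0726],[p[4],-.1825,.129]]))
c=vision.capture('top');a=c['frame'][190:300,290:450,::-1];cv2.imwrite('pics/top3.png',cv2.resize(a,None,fx=5,fy=5))
"
```

```text
t 4.52 p [ 0.4889 -0.2351  0.1934] F [ 1.4  0.1 -0.3] w 0.0597 tz [ 0.002 -0.001 -1.   ] ty [ 0.995 -0.099  0.002]
jig [[-0.0529 -0.1732  0.1934]]
[[410.1, 255.9], [398.3, 119.1], [409.1, 275.5]]
```

View pics/w3.png

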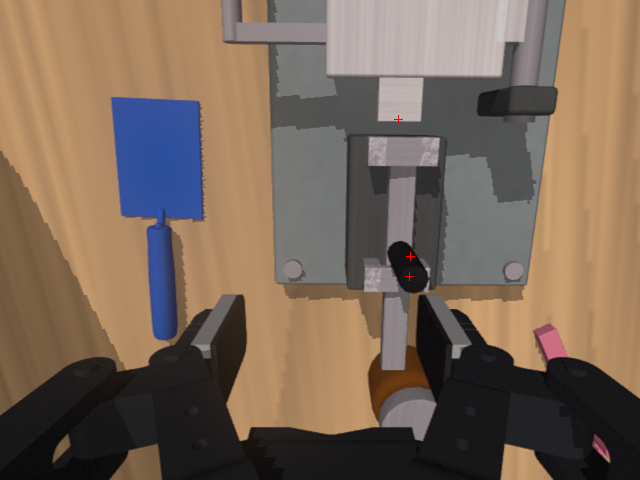

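View pics/top3.png

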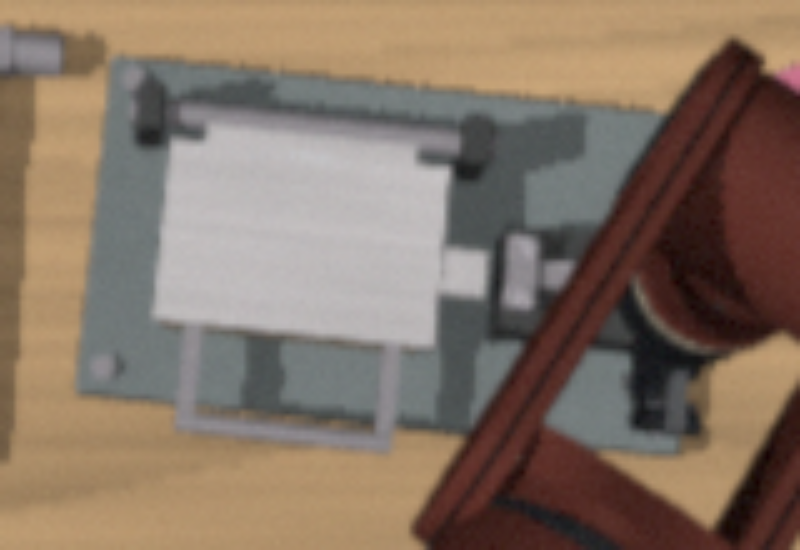

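The bolt is drawn: the knob top is at (410,278), i.e. jig y ≈ -183 mm, and its end is back at the inner keeper. The tongue at (400,100) is free. Next, the bar.

```bash
python3 -c "
from plan import *
plan(loc([-.11,-.0,.17]),down(-5.63),.6,n=12)
"
```

```text
rows needed 5 dist 0.1861 ang 0.34
[0.0349, -0.012, 0.0047, 0.1, 0.0, -0.0, 0.6] ,
[0.0349, -0.012, 0.0047, 0.0, 0.0, -0.0, 0.6] ,
[0.035, -0.012, 0.0046, 0.1, 0.0, -0.0, 0.6] ,
[0.0349, -0.012, 0.0047, 0.0, 0.1, -0.0, 0.6] ,
[0.0349, -0.0119, 0.0047, 0.1, 0.0, -0.1, 0.6] ,
```

>>> {"method": "arm_command", "body": {
  "deltas": [
    [0.035,-0.012,0.0,0.1,0,0,0.6],
    [0.035,-0.012,0.0,0,0,0,0.6],
    [0.035,-0.012,0.005,0.1,0,0,0.6],
    [0.035,-0.012,0.005,0,0,0,0.6],
    [0.025,-0.01,0.005,0,0,0,0.6]
  ]
}}

```text
t: 5.03
position: [0.4533, -0.068, 0.1771]
eef_rot: [0.745, 0.668, -0.0, 0.004]
contact_force: [-0.2, 0.2, -0.8]
gripper_width: 0.0517
```

>>> {"method": "arm_command", "body": {
  "deltas": [
    [0,0,0,0,0,0,0.55],
    [0,0,0,0,0,0,0.55]
  ]
}}

```text
t: 5.2
position: [0.4519, -0.063, 0.1749]
eef_rot: [0.743, 0.67, -0.001, 0.002]
contact_force: [0.9, -1.6, 0.1]
gripper_width: 0.0469
```

```bash
python3 -c "
from wshot import *; from jig import jig
show();jig(); p=np.load('pose.npy')
plan(loc([-.11,-.0,.10]),down(-5.63),.5,n=12)
wshot('w4',j2w(p,[[-.11,0,.06],[-.11,.051,.06],[-.11,-.051,.06],[-.055,.05,.066],[-.055,0,.066]]))
c=vision.capture('scene');a=c['frame'][235:435,180:400,::-1];cv2.imwrite('pics/sc4.png',cv2.resize(a,None,fx=3,fy=3))
"
```

```text
t 5.2 p [ 0.4519 -0.063   0.1749] F [ 0.9 -1.6  0.1] w 0.0469 tz [ 0.002 -0.003 -1.   ] ty [ 0.995 -0.103  0.002]
jig [[-0.1066 -0.0055  0.1749]]
rows needed 2 dist 0.0751 ang 0.34
[0.0029, -0.0018, 0.0374, 0.1, 0.1, -0.1, 0.5] ,
[0.0027, -0.0017, 0.0375, 0.0, 0.1, -0.2, 0.5] ,
[[325.5, 224.4], [324.8, 139.5], [326.2, 301.0], [420.9, 141.2], [416.7, 226.3]]
```

View pics/w4.png

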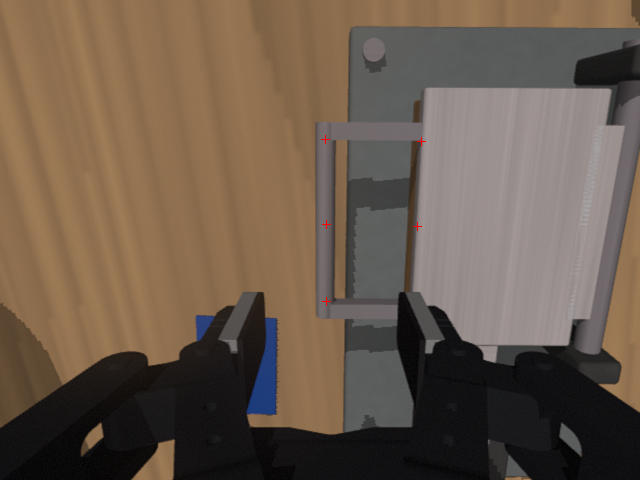

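View pics/sc4.png

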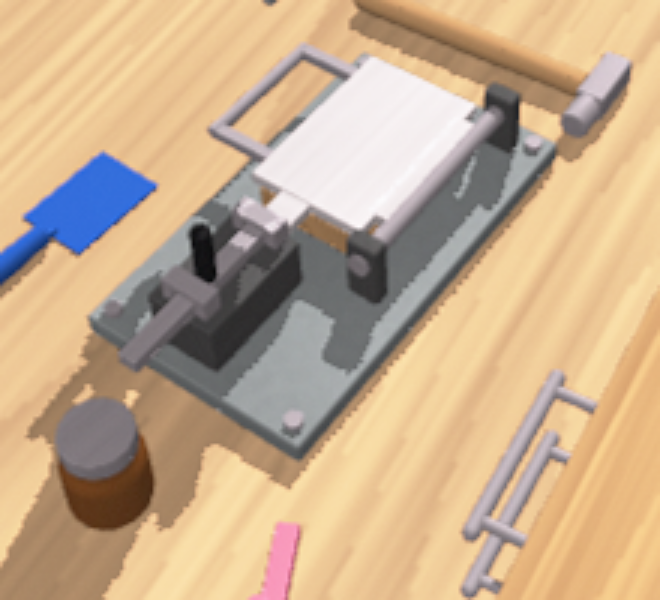

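The bolt is back and the jar is untouched. The bar at px (325,220) lies exactly on the prediction, with its arms at rows 130 and 308. Descending.

>>> {"method": "arm_command", "body": {
  "deltas": [
    [0.003,-0.002,0.03,0.1,0.1,0,0.55],
    [0.003,-0.002,0.03,0,0.1,-0.1,0.55],
    [0,0,0.02,0,0,0,0.55],
    [0,0,0,0,0,0,0.55]
  ]
}}

```text
t: 5.63
position: [0.4546, -0.0636, 0.0958]
eef_rot: [0.744, 0.668, 0.002, 0.004]
contact_force: [-1.0, 0.0, 0.4]
gripper_width: 0.047
```

```bash
python3 -c "
from jig import *
show();jig()
plan(loc([-.11,-.0,.042]),down(-5.63),.55,n=12,vmax=.02)
"
```

```text
t 5.63 p [ 0.4546 -0.0636  0.0958] F [-1.   0.   0.4] w 0.047 tz [ 0.009 -0.004 -1.   ] ty [ 0.994 -0.107  0.009]
jig [[-0.1039 -0.0059  0.0958]]
rows needed 3 dist 0.0545 ang 0.76
[0.002, -0.0022, 0.0179, 0.2, 0.1, -0.2, 0.55] ,
[0.002, -0.0021, 0.0179, 0.2, 0.0, -0.2, 0.55] ,
[0.0019, -0.0021, 0.018, 0.1, 0.1, -0.1, 0.55] ,
```

>>> {"method": "arm_command", "body": {
  "deltas": [
    [0.004,-0.006,0.0,0.4,0.1,-0.4,0.55],
    [0.002,-0.001,0.015,0,0,0,0.55],
    [0.0,-0.001,0.015,0,0,0,0.55],
    [0,0,0,0,0,0,0.55]
  ]
}}

```text
t: 5.97
position: [0.4499, -0.0604, 0.0687]
eef_rot: [0.743, 0.669, 0.001, 0.002]
contact_force: [-1.4, 0.0, 0.2]
gripper_width: 0.0469
```

```bash
python3 -c "
from jig import *
show();jig()
plan(loc([-.11,-.0,.042]),down(-5.63),.55,n=12,vmax=.02)
"
```

```text
t 5.97 p [ 0.4499 -0.0604  0.0687] F [-1.4  0.   0.2] w 0.0469 tz [ 0.004 -0.002 -1.   ] ty [ 0.995 -0.104  0.004]
jig [[-0.1089 -0.0032  0.0687]]
rows needed 2 dist 0.0269 ang 0.43
[0.0016, -0.0006, 0.0133, 0.1, 0.1, -0.2, 0.55] ,
[0.0016, -0.0006, 0.0134, 0.1, 0.0, -0.2, 0.55] ,
```

>>> {"method": "arm_command", "body": {
  "deltas": [
    [0.002,-0.001,0.013,0.2,0.1,-0.2,0.5],
    [0.001,-0.002,0.011,0.1,0,-0.1,0.5],
    [0,0,0.0,0,0,0,0.5]
  ]
}}

```text
t: 6.22
position: [0.4502, -0.0587, 0.047]
eef_rot: [0.742, 0.671, 0.001, 0.002]
contact_force: [-0.6, -0.3, -0.7]
gripper_width: 0.0429
```

```bash
python3 -c "
from jig import *
show();jig()
plan(loc([-.11,-.0,.042]),down(-5.63),.55,n=12,vmax=.02)
"
```

```text
t 6.22 p [ 0.4502 -0.0587  0.047 ] F [-0.6 -0.3 -0.7] w 0.0429 tz [ 0.004 -0.002 -1.   ] ty [ 0.995 -0.1    0.004]
jig [[-0.1087 -0.0015  0.047 ]]
rows needed 1 dist 0.0053 ang 0.25
[0.0015, -0.0013, 0.0049, 0.2, 0.1, -0.1, 0.55] ,
```

>>> {"method": "arm_command", "body": {
  "deltas": [
    [0.001,-0.001,0.006,0.2,0.1,-0.1,0],
    [0,0,0.001,0,0,0,0],
    [0,0,0,0,0,0,0],
    [0,0,0,0,0,0,0],
    [0,0,0,0,0,0,0]
  ],
  "squeeze": 45
}}

```text
t: 6.63
position: [0.449, -0.0578, 0.0404]
eef_rot: [0.741, 0.672, -0.001, -0.001]
contact_force: [1.0, -0.1, -4.2]
gripper_width: 0.0104
```

```bash
python3 -c "
from jig import *
show();jig()
"
```

```text
t 6.63 p [ 0.449  -0.0578  0.0404] F [ 1.  -0.1 -4.2] w 0.0104 tz [-0.002  0.    -1.   ] ty [ 0.995 -0.097 -0.002]
jig [[-0.1101 -0.0006  0.0404]]
```

Gripped the bar: width 10.4 mm, reading about 1 mm low as it did on the knob. Now I'll swing it along the arc with the tool kept pointing down, letting the round bar turn in the pads.

```bash
cat > arc.py <<'E'
from jig import *
OFF=-.0196
def arc(step,n=5,end=90.):
    p=np.load('pose.npy'); s=r.observe(); q=j2w([0,0,-p[2]],[s["position"]-[p[0],p[1],0]])[0]
    v=np.array([.065-q[0], q[2]-OFF-.06]); th=np.rad2deg(np.arctan2(v[1],v[0])); 
    Fj=j2w([0,0,-p[2]],[s["contact_force"]])[0]
    print("th",round(th,2),"rad",round(float(np.hypot(*v)),4),"jy",round(q[1],4),"Fjig",np.round(Fj,1)); show()
    Q=R.from_quat(s["eef_rot"]); pos=s["position"].copy(); T=down(-5.63)
    for i in range(n):
        th=min(th+step,end); a=np.deg2rad(th)
        t=loc([.065-.175*np.cos(a),-.0005,.06+.175*np.sin(a)+OFF])
        dt=np.round(Q.inv().apply(t-pos),4); rv=np.round((Q.inv()*T).as_rotvec(degrees=True)/2,1)
        print([*map(float,dt),*map(float,rv),0],","); pos=pos+Q.apply(dt); Q=Q*R.from_rotvec(rv,degrees=True)
if __name__=="__main__": arc(float(sys.argv[1]),int(sys.argv[2]),float(sys.argv[3]) if len(sys.argv)>3 else 90.)
E
python3 arc.py 3 5
```

```text
th -0.0 rad 0.1751 jy -0.0006 Fjig [ 1.   0.  -4.2]
t 6.63 p [ 0.449  -0.0578  0.0404] F [ 1.  -0.1 -4.2] w 0.0104 tz [-0.002  0.    -1.   ] ty [ 0.995 -0.097 -0.002]
[0.0001, 0.0003, -0.0092, -0.1, -0.0, 0.0, 0] ,
[-0.0, 0.0007, -0.0091, -0.0, -0.0, 0.0, 0] ,
[-0.0, 0.0012, -0.0091, -0.0, -0.0, 0.0, 0] ,
[-0.0, 0.0017, -0.009, -0.0, -0.0, 0.0, 0] ,
[-0.0, 0.0021, -0.0089, -0.0, -0.0, 0.0, 0] ,
```

>>> {"method": "arm_command", "body": {
  "deltas": [
    [0,0.0003,-0.009,0,0,0,0],
    [0,0.0007,-0.009,0,0,0,0],
    [0,0.0012,-0.009,0,0,0,0]
  ]
}}

```text
t: 6.88
position: [0.4509, -0.058, 0.0676]
eef_rot: [0.741, 0.672, -0.001, -0.001]
contact_force: [2.3, -0.8, -4.0]
gripper_width: 0.0102
```

```bash
python3 arc.py 3 5
```

```text
th 8.91 rad 0.1752 jy -0.0006 Fjig [ 2.4 -0.6 -4. ]
t 6.88 p [ 0.4509 -0.058   0.0676] F [ 2.3 -0.8 -4. ] w 0.0102 tz [-0.003  0.001 -1.   ] ty [ 0.995 -0.098 -0.003]
[0.0001, 0.0019, -0.009, -0.1, -0.0, 0.0, 0] ,
[0.0, 0.0021, -0.0089, -0.0, -0.0, 0.0, 0] ,
[0.0, 0.0026, -0.0088, -0.0, -0.0, 0.0, 0] ,
[0.0, 0.003, -0.0086, -0.0, -0.0, 0.0, 0] ,
[0.0, 0.0035, -0.0085, -0.0, -0.0, 0.0, 0] ,
```

Following the arc well and the forces are small.

>>> {"method": "arm_command", "body": {
  "deltas": [
    [0,0.0019,-0.009,0,0,0,0],
    [0,0.0021,-0.009,0,0,0,0],
    [0,0.0026,-0.009,0,0,0,0],
    [0,0.003,-0.0085,0,0,0,0],
    [0,0.0035,-0.0085,0,0,0,0]
  ]
}}

```text
t: 7.3
position: [0.4655, -0.0596, 0.1171]
eef_rot: [0.741, 0.672, -0.0, -0.0]
contact_force: [5.5, -2.1, -8.3]
gripper_width: 0.0105
```

```bash
python3 arc.py 3.5 5
```

```text
th 25.83 rad 0.1761 jy -0.0008 Fjig [ 5.7 -1.6 -8.3]
t 7.3 p [ 0.4655 -0.0596  0.1171] F [ 5.5 -2.1 -8.3] w 0.0105 tz [-0.001 -0.    -1.   ] ty [ 0.995 -0.098 -0.001]
[0.0003, 0.0059, -0.009, -0.0, 0.0, 0.0, 0] ,
[-0.0, 0.0055, -0.0092, -0.0, 0.0, 0.0, 0] ,
[-0.0, 0.0061, -0.0088, -0.0, 0.0, 0.0, 0] ,
[-0.0001, 0.0066, -0.0084, -0.0, 0.0, 0.0, 0] ,
[0.0, 0.0071, -0.008, -0.0, 0.0, 0.0, 0] ,
```

>>> {"method": "arm_command", "body": {
  "deltas": [
    [0,0.006,-0.009,0,0,0,0],
    [0,0.0055,-0.009,0,0,0,0],
    [0,0.006,-0.009,0,0,0,0],
    [0,0.0066,-0.0084,0,0,0,0],
    [0,0.007,-0.008,0,0,0,0]
  ]
}}

```text
t: 7.72
position: [0.4958, -0.0628, 0.164]
eef_rot: [0.741, 0.672, -0.004, -0.003]
contact_force: [-1.9, -2.1, -3.3]
gripper_width: 0.0105
```

```bash
python3 arc.py 3.5 5
```

```text
th 43.99 rad 0.1779 jy -0.001 Fjig [-1.6 -2.3 -3.3]
t 7.72 p [ 0.4958 -0.0628  0.164 ] F [-1.9 -2.1 -3.3] w 0.0105 tz [-0.009 -0.    -1.   ] ty [ 0.995 -0.098 -0.009]
[0.0005, 0.0097, -0.0055, -0.3, 0.0, 0.0, 0] ,
[0.0, 0.0081, -0.007, -0.1, 0.0, 0.0, 0] ,
[0.0, 0.0085, -0.0065, -0.1, 0.0, 0.0, 0] ,
[0.0, 0.0089, -0.006, -0.0, 0.0, 0.0, 0] ,
[-0.0, 0.0092, -0.0054, -0.0, 0.0, 0.0, 0] ,
```

>>> {"method": "arm_command", "body": {
  "deltas": [
    [0,0.0085,-0.006,-0.3,0,0,0],
    [0,0.008,-0.007,-0.1,0,0,0],
    [0,0.0085,-0.0065,0,0,0,0],
    [0,0.009,-0.006,0,0,0,0],
    [0,0.009,-0.0055,0,0,0,0]
  ]
}}

```text
t: 8.13
position: [0.5379, -0.0674, 0.1988]
eef_rot: [0.741, 0.672, -0.006, -0.005]
contact_force: [-1.9, -1.2, -1.2]
gripper_width: 0.0101
```

```bash
python3 arc.py 3 5
```

```text
th 61.61 rad 0.1801 jy -0.0015 Fjig [-1.7 -1.4 -1.2]
t 8.13 p [ 0.5379 -0.0674  0.1988] F [-1.9 -1.2 -1.2] w 0.0101 tz [-0.015 -0.001 -1.   ] ty [ 0.995 -0.097 -0.014]
[0.001, 0.0106, 0.0002, -0.4, 0.1, 0.0, 0] ,
[-0.0, 0.0083, -0.0038, -0.2, 0.0, 0.0, 0] ,
[-0.0, 0.0086, -0.0033, -0.1, 0.0, 0.0, 0] ,
[-0.0, 0.0087, -0.0028, -0.1, 0.0, 0.0, 0] ,
[-0.0001, 0.0089, -0.0024, -0.0, 0.0, 0.0, 0] ,
```

The apparent radius has crept to 180 mm, so I'll check the grip visually.

```bash
python3 -c "
from wshot import *
p=np.load('pose.npy')
a=np.deg2rad(61.6)
B=[[.065-.175*np.cos(a),y,.06+.175*np.sin(a)] for y in(-.05,0,.05)]+[[.065,0,.06]]
wshot('w5',j2w(p,B))
c=vision.capture('scene');a=c['frame'][135:385,180:460,::-1].copy()
for u,v in proj(j2w(p,B),c): cv2.drawMarker(a,(int(u)-180,int(v)-135),(0,0,255),cv2.MARKER_CROSS,5,1)
cv2.imwrite('pics/sc5.png',cv2.resize(a,None,fx=2.4,fy=2.4))
"
```

```text
[[337.3, 455.9], [338.0, 328.6], [338.8, 174.8], [462.3, 222.6]]
```

View pics/w5.png

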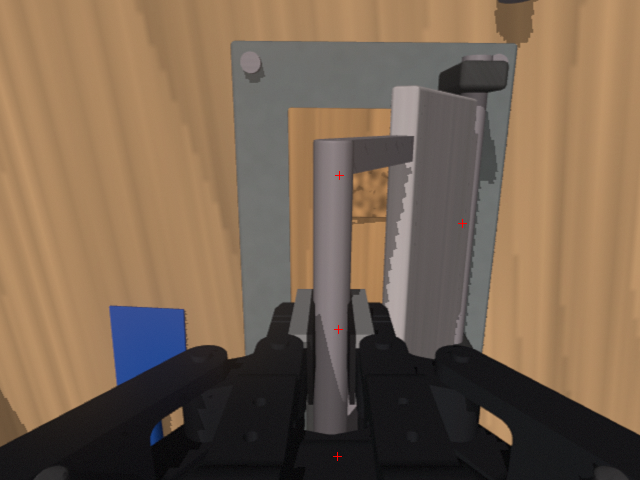

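View pics/sc5.png

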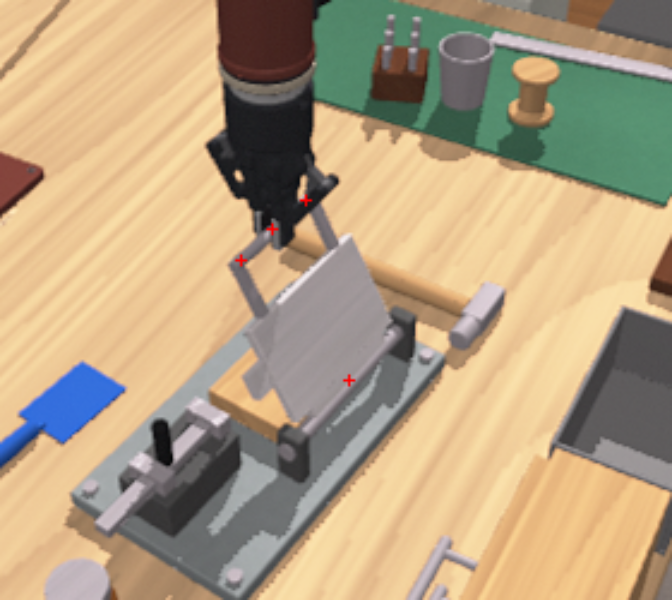

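The bar is firmly between the pads but has rolled about 5 mm towards the fingertips. I'll take that new offset into account and go on.

```bash
sed -i 's/^OFF=.*/OFF=-.0145/' arc.py; python3 arc.py 3 5
```

```text
th 61.36 rad 0.1758 jy -0.0015 Fjig [-4.2 -2.8  1.9]
t 8.23 p [ 0.5393 -0.0676  0.1998] F [-4.4 -2.3  1.9] w 0.0102 tz [-0.011 -0.001 -1.   ] ty [ 0.995 -0.097 -0.011]
[0.001, 0.0085, -0.0036, -0.3, 0.1, 0.0, 0] ,
[-0.0, 0.0083, -0.0038, -0.2, 0.0, 0.0, 0] ,
[-0.0, 0.0086, -0.0033, -0.1, 0.0, 0.0, 0] ,
[-0.0, 0.0087, -0.0029, -0.0, 0.0, 0.0, 0] ,
[-0.0, 0.0088, -0.0024, -0.0, 0.0, 0.0, 0] ,
```

>>> {"method": "arm_command", "body": {
  "deltas": [
    [0.0005,0.008,-0.003,-0.3,0,0,0],
    [0,0.008,-0.0035,-0.1,0,0,0],
    [0,0.008,-0.003,0,0,0,0],
    [0,0.008,-0.0025,0,0,0,0]
  ]
}}

```text
t: 8.57
position: [0.5691, -0.0709, 0.2136]
eef_rot: [0.741, 0.672, -0.006, -0.003]
contact_force: [-2.9, -1.9, 0.1]
gripper_width: 0.0103
```

```bash
python3 arc.py 2.5 5
```

```text
th 72.1 rad 0.1766 jy -0.0018 Fjig [-2.7 -2.2  0.1]
t 8.57 p [ 0.5691 -0.0709  0.2136] F [-2.9 -1.9  0.1] w 0.0103 tz [-0.012 -0.003 -1.   ] ty [ 0.995 -0.097 -0.012]
[0.0013, 0.0078, -0.0007, -0.3, 0.1, 0.0, 0] ,
[0.0, 0.0074, -0.0019, -0.2, 0.1, 0.0, 0] ,
[0.0, 0.0075, -0.0016, -0.1, 0.0, 0.0, 0] ,
[0.0, 0.0075, -0.0012, -0.0, 0.0, 0.0, 0] ,
[0.0, 0.0076, -0.0009, -0.0, 0.0, 0.0, 0] ,
```

>>> {"method": "arm_command", "body": {
  "deltas": [
    [0.0005,0.0075,-0.0007,-0.3,0,0,0],
    [0,0.0075,-0.0015,-0.2,0,0,0],
    [0,0.007,-0.0012,-0.1,0,0,0],
    [0,0.007,-0.001,0,0,0,0]
  ]
}}

```text
t: 8.9
position: [0.6014, -0.0743, 0.2212]
eef_rot: [0.741, 0.672, -0.002, 0.003]
contact_force: [-5.0, -1.2, 10.7]
gripper_width: 0.0101
```

```bash
python3 arc.py 1.5 5
```

```text
th 82.93 rad 0.177 jy -0.0021 Fjig [-4.9 -1.7 10.7]
t 8.9 p [ 0.6014 -0.0743  0.2212] F [-5.  -1.2 10.7] w 0.0101 tz [ 0.002 -0.006 -1.   ] ty [ 0.995 -0.098  0.002]
[0.0016, 0.0048, 0.0015, 0.1, 0.2, 0.0, 0] ,
[0.0, 0.0046, -0.0004, 0.0, 0.1, 0.0, 0] ,
[0.0, 0.0045, -0.0003, 0.0, 0.0, 0.0, 0] ,
[0.0, 0.0046, -0.0001, 0.0, 0.0, 0.0, 0] ,
[0.0, 0.0033, -0.0, 0.0, 0.0, 0.0, 0] ,
```

>>> {"method": "arm_command", "body": {
  "deltas": [
    [0.001,0.0045,-0.001,0.1,0.2,0,0],
    [0,0.004,0,0,0,0,0],
    [0,0.003,0,0,0,0,0],
    [0,0,0,0,0,0,0],
    [0,0,0,0,0,0,0]
  ]
}}

```text
t: 9.32
position: [0.6164, -0.0758, 0.2222]
eef_rot: [0.741, 0.672, -0.001, 0.002]
contact_force: [-2.3, -2.5, 2.1]
gripper_width: 0.0101
```

```bash
python3 arc.py 1.5 5;python3 -c "
from wshot import *
s=r.observe(); p=np.load('pose.npy')
q=j2w([0,0,-p[2]],[s['position']-[p[0],p[1],0]])[0]; th=np.arccos((.065-q[0])/.175); print(np.rad2deg(th))
def pts(t):
    c,s_=np.cos(t),np.sin(t); L=[]
    for (a,b,y) in [(.175,0,.051),(.175,0,-.051),(.12,.006,.08),(.12,.006,-.08),(.12,-.006,.08),(.12,-.006,-.08),(.015,-.006,-.08)]:
        L.append([.065-a*c+b*s_*1, y, .06+a*s_+b*c])
    return j2w(p,L)
for n in('scene','top'):
    c=vision.capture(n); u=proj(pts(th),c); print(n,np.round(u,1).tolist())
    im=c['frame'][:,:,::-1].copy(); cv2.imwrite(f'pics/{n}6.png',im)
    ce=u.mean(0).astype(int); x0,y0=ce[0]-80,ce[1]-60
    a=cv2.resize(im[y0:y0+120,x0:x0+160],None,fx=5,fy=5,interpolation=cv2.INTER_CUBIC)
    for k in u: cv2.drawMarker(a,(int((k[0]-x0+.5)*5),int((k[1]-y0+.5)*5)),(0,0,255),cv2.MARKER_CROSS,13,1)
    cv2.imwrite(f'pics/{n}6z.png',a)
wshot('w6',pts(th))
"
```

```text
th 87.84 rad 0.1768 jy -0.0022 Fjig [-2.  -2.8  2.1]
t 9.32 p [ 0.6164 -0.0758  0.2222] F [-2.3 -2.5  2.1] w 0.0101 tz [ 0.001 -0.004 -1.   ] ty [ 0.995 -0.098  0.002]
[0.0017, 0.0046, 0.0017, 0.1, 0.1, 0.0, 0] ,
[-0.0, 0.0021, 0.0, 0.0, 0.1, 0.0, 0] ,
[-0.0, -0.0, 0.0, 0.0, 0.0, 0.0, 0] ,
[-0.0, -0.0, 0.0, 0.0, 0.0, 0.0, 0] ,
[-0.0, -0.0, 0.0, 0.0, 0.0, 0.0, 0] ,
87.81851966804568
scene [[336.3, 222.8], [309.2, 249.6], [345.9, 235.9], [304.9, 278.6], [341.4, 234.1], [300.2, 276.4], [303.2, 310.4]]
top [[336.3, 201.4], [376.1, 205.2], [324.8, 202.1], [385.1, 207.8], [324.3, 206.6], [384.7, 212.3], [380.2, 218.8]]
[[332.0, 168.2], [331.8, 451.3], [351.5, 81.6], [347.5, 418.5], [321.9, 81.7], [323.7, 418.0], [331.3, 323.4]]
```

View pics/scene6z.png

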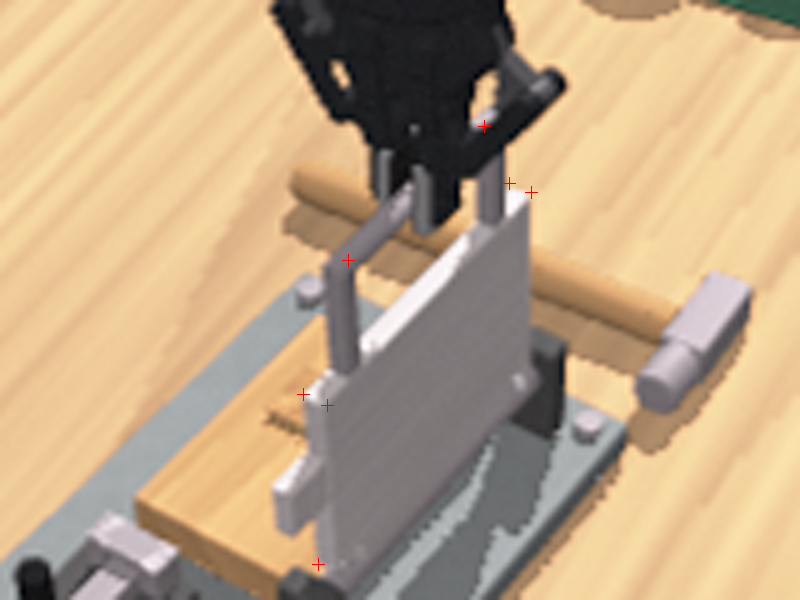

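View pics/top6z.png

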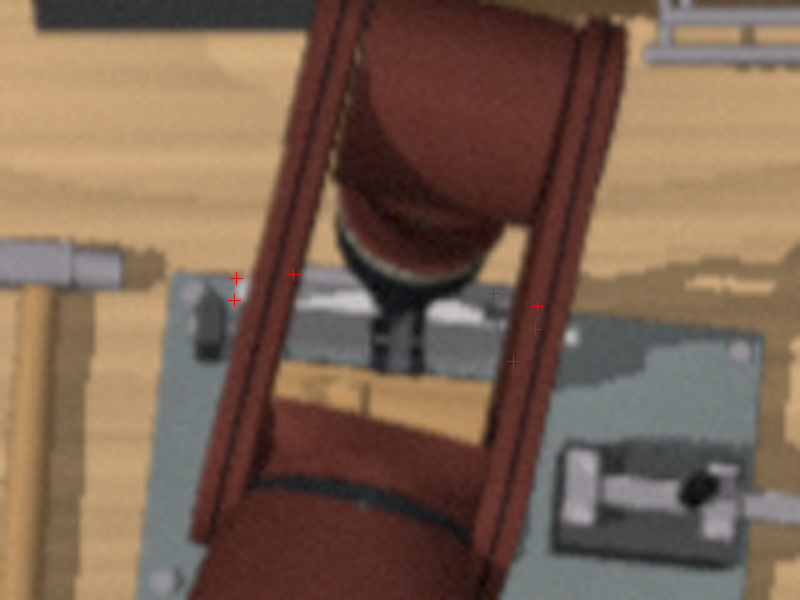

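View pics/w6.png

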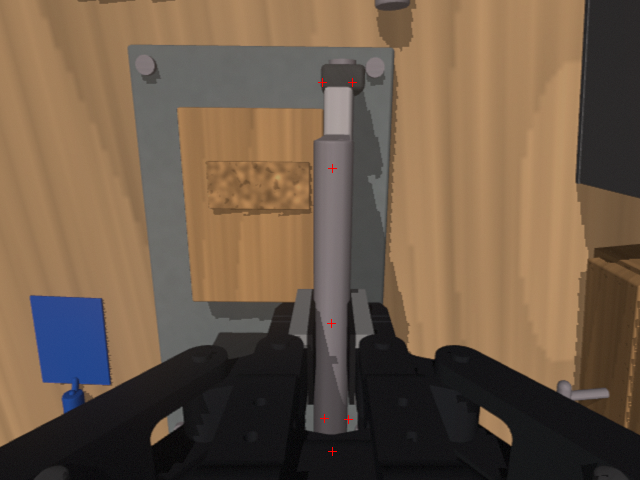

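Kinematics give 87.8°, and the wrist view agrees: bar at column 332, plate edge at columns 323–352, both as predicted. The bolt is still drawn and nothing else has moved. About 6.5 mm to go.

>>> {"method": "arm_command", "body": {
  "deltas": [
    [0.0005,0.003,0,0,0.1,0,0],
    [0,0.0025,0,0,0,0,0],
    [0,0,0,0,0,0,0],
    [0,0,0,0,0,0,0]
  ]
}}

```text
t: 9.8
position: [0.6211, -0.0764, 0.2223]
eef_rot: [0.741, 0.671, -0.001, 0.001]
contact_force: [-1.3, -2.7, 3.0]
gripper_width: 0.0105
```

```bash
python3 arc.py 1.5 2; python3 -c "
from jig import *
jig()"
```

```text
th 89.35 rad 0.1769 jy -0.0022 Fjig [-1.  -2.8  3. ]
t 9.8 p [ 0.6211 -0.0764  0.2223] F [-1.3 -2.7  3. ] w 0.0105 tz [ 0.    -0.003 -1.   ] ty [ 0.995 -0.098  0.001]
[0.0017, 0.002, 0.0018, 0.0, 0.1, -0.0, 0] ,
[0.0, 0.0, 0.0, 0.0, 0.0, -0.0, 0] ,
jig [[ 0.063  -0.0022  0.2223]]
```

>>> {"method": "arm_command", "body": {
  "deltas": [
    [0,0.002,0,0,0,0,0],
    [0,0,0,0,0,0,0],
    [0,0,0,0,0,0,0],
    [0,0,0,0,0,0,0],
    [0,0,0,0,0,0,0]
  ]
}}

```text
t: 10.22
position: [0.6238, -0.0766, 0.2227]
eef_rot: [0.741, 0.672, -0.0, 0.002]
contact_force: [-2.5, -2.3, 2.6]
gripper_width: 0.0103
```

```bash
python3 arc.py 1.5 2; python3 -c "
from wshot import *; from jig import jig
jig(); print(r.observe()['qd'])
p=np.load('pose.npy')
B=[[.065,y,z] for y in(-.051,.051) for z in (.235,)]+[[.065+d,.08,.18] for d in(-.006,.006)]+[[.105,.1197,.02],[-.095,.1197,.02],[.065,.09,.06],[p[4],-.1825,.129]]
c=vision.capture('scene'); im=c['frame'][:,:,::-1].copy();a=cv2.resize(im[180:380,180:400],None,fx=3,fy=3,interpolation=cv2.INTER_CUBIC)
for k in proj(j2w(p,B),c): cv2.drawMarker(a,(int((k[0]-180+.5)*3),int((k[1]-180+.5)*3)),(0,0,255),cv2.MARKER_CROSS,9,1)
cv2.imwrite('pics/sc7.png',a)
wshot('w7',j2w(p,B))
"
```

```text
th 90.25 rad 0.1772 jy -0.0022 Fjig [-2.3 -2.5  2.6]
t 10.22 p [ 0.6238 -0.0766  0.2227] F [-2.5 -2.3  2.6] w 0.0103 tz [ 0.002 -0.004 -1.   ] ty [ 0.995 -0.098  0.003]
[0.0017, -0.0008, 0.0022, 0.1, 0.1, 0.0, 0] ,
[0.0, 0.0, -0.0, 0.0, 0.0, 0.0, 0] ,
jig [[ 0.0658 -0.0022  0.2227]]
[-0.00183675  0.00164254  0.00084048 -0.00058636 -0.00212381  0.00063427]
[[329.2, 450.7], [328.8, 168.0], [314.4, 81.8], [343.9, 81.8], [383.5, 44.0], [113.6, 44.0], [329.5, 81.8], [215.7, 496.2]]
```

View pics/sc7.png

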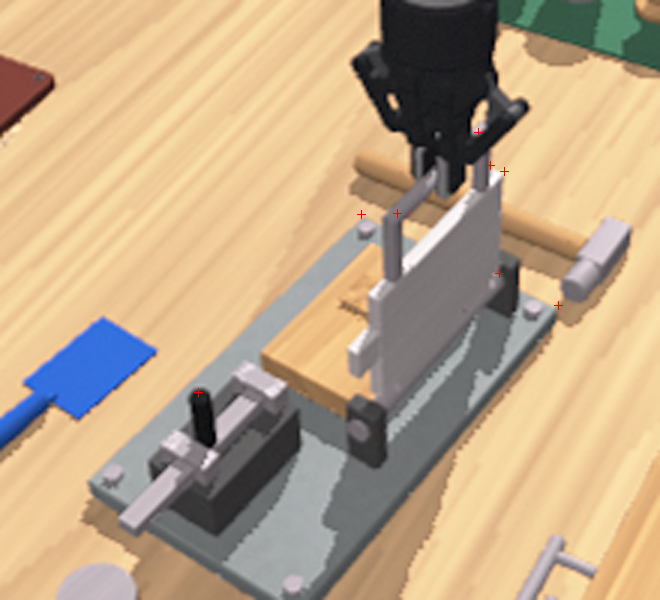

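View pics/w7.png

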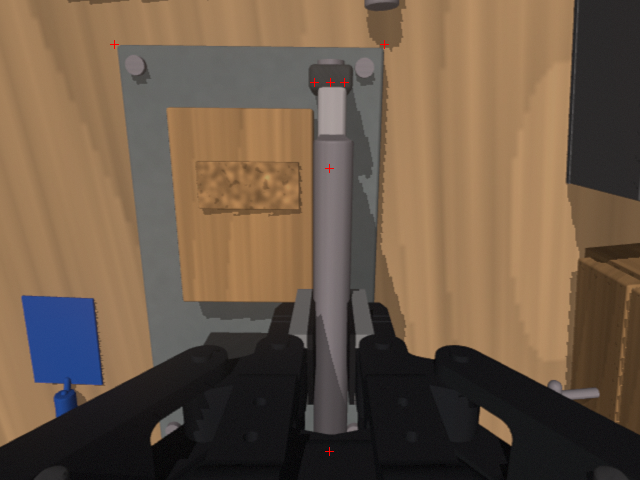

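The plate is at about 90.25° by kinematics. In the wrist view the bar centre is at column 332.5, the plate edge at 332 and the hinge bracket at 330, which also reads about 0.2° past upright. I'll trim back 0.6 mm.

>>> {"method": "arm_command", "body": {
  "deltas": [
    [0,-0.0007,0,0,0,0,0],
    [0,0,0,0,0,0,0],
    [0,0,0,0,0,0,0],
    [0,0,0,0,0,0,0],
    [0,0,0,0,0,0,0]
  ]
}}

```text
t: 10.73
position: [0.6232, -0.0766, 0.2227]
eef_rot: [0.741, 0.672, -0.0, 0.002]
contact_force: [-2.0, -2.7, 2.4]
gripper_width: 0.0102
```

```bash
python3 arc.py 1.5 1; python3 -c "
from jig import *
jig(); print(np.abs(r.observe()['qd']).max())"
```

```text
th 90.05 rad 0.1772 jy -0.0022 Fjig [-1.7 -2.9  2.4]
t 10.73 p [ 0.6232 -0.0766  0.2227] F [-2.  -2.7  2.4] w 0.0102 tz [ 0.003 -0.004 -1.   ] ty [ 0.995 -0.098  0.003]
[0.0017, -0.0002, 0.0022, 0.1, 0.1, 0.0, 0] ,
jig [[ 0.0652 -0.0022  0.2227]]
0.00220591841832872
```

Upright within measurement error, at rest and gripped, with the bolt drawn. Handing in.

```bash
python3 -c "
from station import r
print(r.hand_in())"
```

```text
the job is handed in; nothing more can be done
None
```

I drew the bolt back and swung the plate up to its balance point. I handed the job in at about 10.7 s, with the gripper still holding the bar.

- **Bolt:** it was drawn by its black knob to jig y ≈ -182.5 mm; well clear is beyond -172 mm. The last scene and top pictures showed it still drawn.
- **Plate angle:** kinematics gave about 90.05° at the end. The last wrist picture, taken before a 0.6 mm trim back, read about 0.2° past upright, matching the kinematics then. I took no picture after the trim. The hinge position is good to about 1 mm, so the angle is good to about 0.3 to 0.5°.
- **At rest:** joint speeds were at or below 0.002 rad/s, and each component of the contact force was below 3 N. The bar was firmly gripped, with the opening reading 10.2 mm.
- **Other things on the bench:** the jar, folder, hammer and green-board items looked unmoved in the pictures.

One check disagreed during the swing. The bar moved about 6 mm along the pads towards the fingertips, so the apparent radius drifted from 175 to 180 mm. I allowed for the shift, and the bar stayed well between the pads.

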